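# Make up two repair kits from the bench stock

## Task

Make up the kits for two phone repairs. The blue tray, for a charging-socket job, gets the red screwdriver, the silver-white solder reel and the green-lidded flux tub; the orange tray, for a screen job, gets the purple screwdriver and the black dust blower. Lay each screwdriver in the long pocket and stand the reel in the small round well and the tub or blower in the large one, all seated down in their pockets; never tip the tub over, and leave the blue reel where it is.

Things in the scene. Friction and masses are not known exactly. Their poses are not given: they have to be found in the camera images.
- blue_tray: blue plastic kit tray fixed on the bench, 118 (x) x 136 (y) x 17 mm plus 3 mm rolled rim and a 13 mm lug at each y end. Origin: centre of the underside; x, y along its sides, z up. Three grey-lined pockets 8 mm deep (floor 9 mm above origin): long pocket, 43 (x) x 125 (y) mm, centre (33, 0) mm; large round well, 61 mm across, at (-24, 31) mm; small round well, 49 mm across, at (-24, -34) mm
- orange_tray: orange plastic kit tray fixed on the bench, 118 (x) x 136 (y) x 17 mm plus 3 mm rolled rim and a 13 mm lug at each y end. Origin: centre of the underside; x, y along its sides, z up. Three grey-lined pockets 8 mm deep (floor 9 mm above origin): long pocket, 43 (x) x 125 (y) mm, centre (33, 0) mm; large round well, 61 mm across, at (-24, 31) mm; small round well, 49 mm across, at (-24, -34) mm
- red_driver_mid (a point): red precision screwdriver lying on the bench, 99 mm long, 10 mm thick; the point is half-way along, on its axis, 5 mm up. Its y axis runs along it towards the handle's end; the thin blade points to -y. The round handle spans y = -14 to +49 mm; it balances at y = +17 mm: grasp there, across the handle. It can roll about its axis
- purple_driver_mid (a point): purple (violet) precision screwdriver lying on the bench, 106 mm long, 10 mm thick; the point is half-way along, on its axis, 5 mm up. Its y axis runs along it towards the handle's end; the thin blade points to -y. The round handle spans y = -14 to +53 mm; it balances at y = +17 mm: grasp there, across the handle. It can roll about its axis
- white_reel_mid (a point): a small solder reel with silver-white flanges standing on a flange, 33 mm across and 20 mm high; the point is its centre, half-way up; z is its axis, up
- flux_tub_mid (a point): a round tub of flux paste, white with a green lid, 45 mm across the lid (42 mm at its foot) and 30 mm high; the lid (top 11 mm) does not come off; the point is its centre, half-way up; z is its axis, up
- blower_mid (a point): a black ribbed rubber-like (but rigid) dust blower with a grey top, standing upright on its foot, 43 mm across and 48 mm high (straight sides up to 42 mm); the point is its centre, half-way up; z is its axis, up
- blue_reel_mid (a point): a small solder reel with blue-rimmed flanges, 33 mm across and 20 mm high, which stays where it is; the point is its centre, half-way up; z is its axis, up

How it is judged:
At the end, for the whole second after the job is handed in: Red driver in blue, purple in orange long pocket, flat, within 14 mm lengthwise, 18 mm sideways, 0.25 rad. Reel in blue small well, tub in blue and blower in orange large well, seated, upright, within 11 (reel) or 12 mm of the well's centre in x and y. All at rest; blue reel moved < 20 mm (x of red_driver_mid in the frame of blue_tray between 0.015 and 0.051 m and y of red_driver_mid in the frame of blue_tray between -0.014 and 0.014 m and z of red_driver_mid in the frame of blue_tray below 0.018 m and angle between the y axis of red_driver_mid and the y axis of blue_tray, either way round below 0.25 rad and linear speed of each of red_driver, purple_driver, white_reel, flux_tub, blower below 0.02 m/s and x of purple_driver_mid in the frame of orange_tray between 0.015 and 0.051 m and y of purple_driver_mid in the frame of orange_tray between -0.014 and 0.014 m and z of purple_driver_mid in the frame of orange_tray below 0.018 m and angle between the y axis of purple_driver_mid and the y axis of orange_tray, either way round below 0.25 rad and x of white_reel_mid in the frame of blue_tray between -0.035 and -0.013 m and y of white_reel_mid in the frame of blue_tray between -0.045 and -0.023 m and z of white_reel_mid in the frame of blue_tray below 0.023 m and angle between each of white_reel_mid, flux_tub_mid, blower_mid's own z axis and vertical below 0.15 rad and x of flux_tub_mid in the frame of blue_tray between -0.036 and -0.012 m and y of flux_tub_mid in the frame of blue_tray between 0.019 and 0.043 m and z of flux_tub_mid in the frame of blue_tray below 0.028 m and x of blower_mid in the frame of orange_tray between -0.036 and -0.012 m and y of blower_mid in the frame of orange_tray between 0.019 and 0.043 m and z of blower_mid in the frame of orange_tray below 0.037 m and distance of blue_reel_mid from where it was at the start of the episode below 0.02 m); the robot touches nothing.
It fails at once if the flux tub is tipped over (by more than 0.6 rad) (angle between flux_tub_mid's own z axis and vertical above 0.6 rad).
It fails at once if the blue reel is moved by more than 20 mm (distance of blue_reel_mid from where it was at the start of the episode above 0.02 m).
It also fails if it takes over 99 s, if anything falls off the work surface, if the arm or the gripper's body presses on something with over 40 N, if the wrist force passes 120 N, or if a joint passes its speed limit or range.

## Robot

A 6-joint arm with a two-finger parallel gripper is mounted at the origin on a cart in front of the work surface, level with it; the furniture and walls round the work are solid. World frame = base frame: x ahead of the robot, y to its left, z up, the work surface at z = 0. Lengths are in m, angles in rad, forces in N, time in s.
With the tool pointing down it reaches from about 0.35 to 0.85 m from the base axis. Payload 8.1 kg.
Tool frame: the origin (TCP) lies between the finger pads; the fingertips stand 11 mm ahead of it and the grasp point (between the pads) lies 8 mm behind it (robot.tips_ahead is the distance from the TCP to the fingertips, in m); z points along the fingers, y is the line along which they close (so a half turn about z gives the same grasp; the last joint's range is limited). The gripper opens to 93 mm and grips with 3 to 60 N. Pads are 15 mm wide; open, the fingers measure 128 mm over their backs; the gripper's body (75 mm by 188 mm) begins 65 mm behind the grasp point.
Start: joints at [-1.355, 0.13, 1.488, -0, 1.523, -0.085], TCP at [0.178, -0.573, 0.23] pointing down, gripper open.
Joint ranges: [-2.96, 2.96], [-0.89, 2.26], [0.02, 2.5], [-1.34, 4.48], [0, 2.73], [-2.66, 2.66]. Speed limits (rad/s): [2.39, 2.39, 2.79, 3.14, 3.14, 3.14].

## Interface

Orientations are given as a rotation vector (axis times angle).
In Python, from plant import robot gives the robot as it stands. The module is installed in compiled form; this text tells all that it offers.
- The arm moves only by the tool move_arm, never from a script. Its argument "deltas" is one flat list of numbers, 7 for each row, row after row: the shift along the tool's x, y, z in m, then the turn, a rotation vector about the tool's x, y, z in rad, then the opening, from 0 (shut) to 1 (fully open). A call has 1 to 12 rows; each row is the pose to reach, as a shift and turn from the pose commanded when the call began, along the tool's axes at that moment; what a row does not reach only later rows make up. A row lasts 1/8 s, in which the tool goes at most 62.5 mm and 10.7 degrees, less where a joint would pass 70% of its speed; a pose out of reach is approached as far as the arm can. A call with a gripper value outside its range is refused whole. The fingers move at their own pace and stop on an object; "squeeze" is the grip in N (left out, the last holds). Time passes only in rows, so rows that repeat a pose let the fingers close. It gives the time, the measured TCP pose, the force, the opening and the grip force at its end, in the units of the state.
- robot.read_state(): the state, without advancing time (a new reading comes with each control period).
- robot.read_camera(name): name is "scene" or "top"; returns (picture, depth): 480x640x3 uint8, red, green, blue; 480x640 float32, m along the optical axis (not along the pixel's ray), 0 where there is no reading.
- robot.camera_model(name): a dict with "K" (3x3 intrinsics, pixels), "k1" (the pictures are not rectified: a ray, as slopes to the right and down, at radius r is drawn at 1 + k1 r^2 times it, then the intrinsics apply), "R" (3x3) and "t" (3): a world point X has camera coordinates R X + t. Camera axes: x right, y down, z forward; pixel columns grow to the right and rows downward; lengths in m; the calibration is good to about 2 mm. A picture is of the moment at which its call begins. camera_model takes no time and is no camera call.
- robot.close_job(): hands the job in; it is judged then, once.
Trained networks look in the newest picture that a camera, given by its name, has taken for a name from the list of things; names that differ only in an ending like _2 or _b are one class to them, and where a whole thing is asked for, a point or a joint stands for the part that bears it (a point fixed in the world has none). Each returns a list of dicts, best first, with "confidence" (0 to 1); they miss things now and then, are a little off and sometimes report something else, mostly with a low value. They report only what shows in the picture. A call takes as long as a camera call.
- robot.recognise(camera, label): "uv" ([column, row] in pixels, amid what is visible of it).
The state is a dict: "t": time; "q": joint angles; "dq": joint speeds; "joint_torque": joint torques, N m; "tool_pos": TCP position; "orientation": TCP orientation; "force": force on the tool from outside, world axes, zero at the start; "wrist_torque": the same for the moment, N m; "opening": finger opening in m; "gripper_force": force on a finger pad.
Only numpy, scipy, OpenCV 4.12 (cv2) and the standard library are available. Lean on these libraries where they do the work, as an engineer would, in place of code of your own. Each camera call takes 0.05 s, during which the arm holds its last target. There are 200 camera calls.

## Working session

There is one attempt and no reset: what is moved stays moved. The work goes in short steps, Python scripts to look and compute and a tool call to move; the robot and the scene stay as the last step left them, time stands still between calls to the robot, and variables do not carry over. Pictures are saved under pics/ and viewed, at most 14 in all, crops included, and the job is handed in when it is done.

Besides the shell and the picture viewer there is one more tool, called after ">>>" in YAML: its name, and indented under it one key for each argument. move_arm: Moves the arm, as the interface text tells. Its arguments: {"type":"object","properties":{"deltas":{"type":"array","items":{"type":"number"}},"squeeze":{"type":"number"}},"required":["deltas"]}

```bash
mkdir -p pics; cat > h.py <<'E'
import numpy as np, cv2
from plant import robot
from scipy.spatial.transform import Rotation as Ro
def cam(n):
    m=robot.camera_model(n); return m,np.array(m["K"],float),np.array(m["R"],float),np.array(m["t"],float)
def ray(n,uv):
    m,K,R,t=cam(n)
    d=(np.asarray(uv,float)-K[:2,2])/[K[0,0],K[1,1]]
    s=d.copy()
    for _ in range(20): s=d/(1+m["k1"]*(s@s))
    return -R.T@t, R.T@np.r_[s,1.]
def onz(n,uv,z):
    c,r=ray(n,uv); return c+r*(z-c[2])/r[2]
def atd(n,uv,D):
    c,r=ray(n,uv); return c+r*D
def pix(n,X):
    m,K,R,t=cam(n); p=R@np.asarray(X)+t; s=p[:2]/p[2]; s=s*(1+m["k1"]*(s@s)); return s*[K[0,0],K[1,1]]+K[:2,2]
def cloud(n,dep):
    m,K,R,t=cam(n)
    v,u=np.mgrid[0:480,0:640]; d=np.stack([(u-K[0,2])/K[0,0],(v-K[1,2])/K[1,1]],-1); s=d.copy()
    for _ in range(20): s=d/(1+m["k1"]*(s**2).sum(-1,keepdims=True))
    P=np.dstack([s,np.ones(u.shape)])*dep[...,None]
    return (P-t)@R
E
python3 - <<'E'
from h import *
s=robot.read_state(); print(s["t"],s["tool_pos"],s["orientation"],s["opening"])
for n in("scene","top"):
    im,d=robot.read_camera(n); cv2.imwrite(f"pics/{n}0.png",im[...,::-1]); np.savez(f"{n}0.npz",im=im,d=d)
    m,K,R,t=cam(n); print(n,K[0,0],m["k1"],-R.T@t,R[2])
    for l in["blue_tray","orange_tray","red_driver_mid","purple_driver_mid","white_reel_mid","flux_tub_mid","blower_mid","blue_reel_mid"]:
        r=robot.recognise(n,l); print(l,[(np.round(q["uv"]),round(q["confidence"],2),np.round(atd(n,q["uv"],d[int(q["uv"][1]),int(q["uv"][0])]),3)) for q in r[:2]])
E
```

```text
0.0 [ 0.17767727 -0.57250765  0.22857245] [-3.10428497e+00 -4.70436288e-01  2.28414693e-04] 0.09283672255093377
scene 575.9640309729073 -0.0822648568697949 [0.23243526 0.5136612  0.54866036] [ 0.36347466 -0.72265587 -0.58792403]
blue_tray [(array([403., 231.]), 0.81, array([ 0.462, -0.239,  0.01 ]))]
orange_tray [(array([329., 323.]), 0.8, array([0.475, 0.01 , 0.013]))]
red_driver_mid [(array([246., 298.]), 0.82, array([0.606, 0.012, 0.007]))]
purple_driver_mid [(array([319., 212.]), 0.7, array([ 0.615, -0.236,  0.005]))]
white_reel_mid [(array([255., 266.]), 0.56, array([ 0.624, -0.044,  0.018]))]
flux_tub_mid [(array([334., 193.]), 0.68, array([ 0.605, -0.278,  0.024]))]
blower_mid [(array([287., 237.]), 0.85, array([ 0.609, -0.115,  0.031]))]
blue_reel_mid [(array([237., 350.]), 0.97, array([0.555, 0.111, 0.018]))]
top 454.82866624459444 -0.0858247331946598 [ 0.44980882 -0.07684821  0.89686589] [ 0.12048127  0.00139981 -0.99271461]
blue_tray [(array([409., 291.]), 0.65, array([ 0.464, -0.251,  0.015])), (array([280., 282.]), 0.34, array([ 0.48 , -0.001,  0.016]))]
orange_tray [(array([281., 282.]), 0.92, array([ 0.481, -0.002,  0.018]))]
red_driver_mid [(array([273., 218.]), 0.55, array([0.608, 0.015, 0.011]))]
purple_driver_mid [(array([404., 212.]), 0.54, array([ 0.621, -0.248, -0.001]))]
white_reel_mid [(array([303., 209.]), 0.64, array([ 0.624, -0.045,  0.018]))]
flux_tub_mid []
blower_mid [(array([348., 210.]), 0.85, array([ 0.615, -0.131,  0.046]))]
blue_reel_mid [(array([220., 243.]), 0.73, array([0.556, 0.117, 0.021]))]
```

View pics/top0.png

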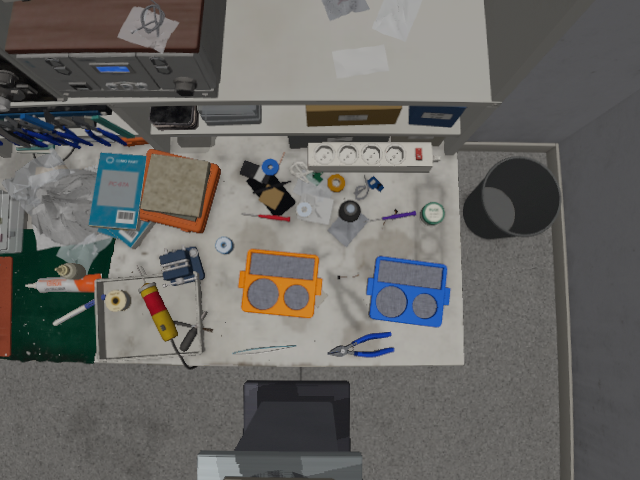

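View pics/scene0.png

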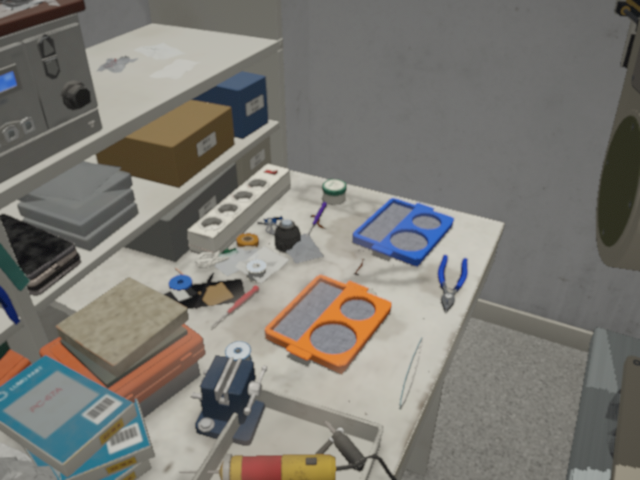

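The top picture shows the orange tray (281,283) and the blue tray (409,291), long pockets upward (+x). Red driver is at (266,217), white reel (305,209), blower (348,210), purple driver (398,216), tub (432,213) and blue reel (224,245). Next I'll take finer measurements.

```bash
cat > meas.py <<'E'
from h import *
z=np.load("top0.npz"); im,d=z["im"],z["d"]; hsv=cv2.cvtColor(im,cv2.COLOR_RGB2HSV); H,S,V=[hsv[...,i].astype(int) for i in range(3)]
P=cloud("top",d)
def roi(m,c,r):
    o=np.zeros_like(m); o[c[1]-r[1]:c[1]+r[1],c[0]-r[0]:c[0]+r[0]]=1; return m&o
tr={"orange":((H>8)&(H<20)&(S>180),(281,283),(48,42)),"blue":((H>100)&(H<125)&(S>140),(409,291),(48,42))}
# depth-based tray: height-filtered rim
for n,(m,c,r) in tr.items():
    m=roi(m,c,r)
    k,lab,st,ce=cv2.connectedComponentsWithStats(m.astype(np.uint8)); i=1+np.argmax(st[1:,4]); m=lab==i
    vs,us=np.nonzero(m); W=np.array([onz("top",(u,v),.018)[:2] for u,v in zip(us,vs)])
    rect=cv2.minAreaRect((W*1000).astype(np.float32)); print(n,rect, "medz",np.median(P[m][:,2]))
    # holes
    cs,h=cv2.findContours(m.astype(np.uint8),cv2.RETR_CCOMP,cv2.CHAIN_APPROX_NONE)
    for q,hh in zip(cs,h[0]):
        if hh[3]>=0 and cv2.contourArea(q)>100:
            M=cv2.moments(q); w=np.array([onz("top",p[0],.017)[:2] for p in q],dtype=np.float32)*1000
            print("  hole",onz("top",(M["m10"]/M["m00"],M["m01"]/M["m00"]),.015)[:2].round(4),cv2.minAreaRect(w))
dr={"red":((H<6)|(H>174))&(S>150),"purple":(H>128)&(H<150)&(S>80)}
for n,c in(("red",(270,217)),("purple",(398,216))):
    m=roi(dr[n],c,(30,15)); vs,us=np.nonzero(m); W=np.array([onz("top",(u,v),.005)[:2] for u,v in zip(us,vs)])
    print(n,len(W),W.mean(0).round(4),cv2.minAreaRect((W*1000).astype(np.float32)),cv2.fitLine(W.astype(np.float32),2,0,.01,.01).ravel())
for n,c,zlo in(("reel",(305,209),.012),("blower",(348,210),.03),("tub",(432,213),.02),("bluereel",(224,245),.012)):
    b=P[c[1]-20:c[1]+20,c[0]-20:c[0]+20].reshape(-1,3); b=b[b[:,2]>zlo]; print(n,len(b),np.median(b,0).round(4),np.percentile(b,[3,97],0).round(3).tolist())
# tall things near work
g=(P[...,0]>.35)&(P[...,0]<1)&(P[...,1]>-.45)&(P[...,1]<.3)&(P[...,2]>.06)&(d>0)
print("tall minx",[ (y,round(float(np.percentile(P[g&(abs(P[...,1]-y)<.03)][:,0],1)),3)) if (g&(abs(P[...,1]-y)<.03)).any() else None for y in(-.4,-.3,-.2,-.1,0,.1)])
g=(P[...,0]>.6)&(P[...,0]<.78)&(abs(P[...,1]+.1)<.2)&(P[...,2]>.03)&(P[...,2]<.3); print("strip",np.percentile(P[g],[2,50,98],0))
cv2.imwrite("pics/crop0.png",cv2.resize(im[165:335,200:460,::-1],None,fx=3,fy=3,interpolation=cv2.INTER_CUBIC))
E
python3 meas.py
```

```text
orange ((478.76593017578125, -0.6319580078125), (159.14590454101562, 121.21367645263672), 84.56260681152344) medz 0.01671478575604596
  hole [ 0.4518 -0.0322] ((451.8684997558594, -31.955244064331055), (49.79948043823242, 50.09177017211914), 0.24254319071769714)
  hole [0.4578 0.0323] ((457.8076477050781, 32.23963165283203), (61.65391159057617, 62.405662536621094), 45.51380157470703)
  hole [ 0.5117 -0.0039] ((511.6622009277344, -3.9338150024414062), (128.54736328125, 46.528839111328125), 84.56092071533203)Traceback (most recent call last):
  File "meas.py", line 11, in <module>
    vs,us=np.nonzero(m); W=np.array([onz("top",(u,v),.018)[:2] for u,v in zip(us,vs)])
                                     ~~~^^^^^^^^^^^^^^^^^^
  File "h.py", line 13, in onz
    c,r=ray(n,uv); return c+r*(z-c[2])/r[2]
        ~~~^^^^^^
  File "h.py", line 7, in ray
    m,K,R,t=cam(n)
            ~~~^^^
  File "h.py", line 5, in cam
    m=robot.camera_model(n); return m,np.array(m["K"],float),np.array(m["R"],float),np.array(m["t"],float)
ValueError: time passes only in moves, steps and waits
```

```bash
sed -i 's/^def cam(n):/import functools\n@functools.cache\ndef cam(n):/' h.py; python3 meas.py
```

```text
orange ((478.76593017578125, -0.6319580078125), (159.14590454101562, 121.21367645263672), 84.56260681152344) medz 0.01671478575604596
  hole [ 0.4518 -0.0322] ((451.8684997558594, -31.955244064331055), (49.79948043823242, 50.09177017211914), 0.24254319071769714)
  hole [0.4578 0.0323] ((457.8076477050781, 32.23963165283203), (61.65391159057617, 62.405662536621094), 45.51380157470703)
  hole [ 0.5117 -0.0039] ((511.6622009277344, -3.9338150024414062), (128.54736328125, 46.528839111328125), 84.56092071533203)
blue ((463.2425842285156, -248.1703338623047), (160.21205139160156, 121.8121337890625), 82.62358093261719) medz 0.016696352032657902
  hole [ 0.4354 -0.2792] ((435.30108642578125, -278.3089599609375), (50.21175765991211, 49.576255798339844), 44.73639678955078)
  hole [ 0.4436 -0.2148] ((443.5805358886719, -214.91482543945312), (60.895965576171875, 61.685420989990234), 44.54007339477539)
  hole [ 0.496  -0.2523] ((495.896728515625, -252.21810913085938), (127.49408721923828, 46.14276885986328), 82.4956283569336)
red 100 [0.6097 0.0123] ((610.5336303710938, 13.730016708374023), (60.702945709228516, 8.433449745178223), 84.33828735351562) [0.10999569 0.99393207 0.6097234  0.01228844]
purple 113 [ 0.6143 -0.2364] ((614.2989501953125, -234.57315063476562), (8.298993110656738, 67.58121490478516), 8.840734481811523) [ 0.17542218 -0.9844933   0.6143178  -0.23644438]
reel 303 [ 0.6271 -0.0499  0.0192] [[0.607, -0.082, 0.012], [0.657, -0.032, 0.024]]
blower 313 [ 0.6166 -0.1331  0.0388] [[0.6, -0.15, 0.03], [0.635, -0.116, 0.048]]
tub 416 [ 0.6138 -0.2974  0.029 ] [[0.593, -0.316, 0.024], [0.634, -0.278, 0.033]]
bluereel 219 [0.5536 0.1109 0.0202] [[0.538, 0.095, 0.017], [0.58, 0.142, 0.05]]
tall minx [None, (-0.3, 0.739), (-0.2, 0.739), (-0.1, 0.739), (0, 0.739), (0.1, 0.674)]
strip [[ 0.70370288 -0.2925433   0.03407746]
 [ 0.75583495 -0.1229912   0.17850253]
 [ 0.77810326  0.08714596  0.26447887]]
```

View pics/crop0.png

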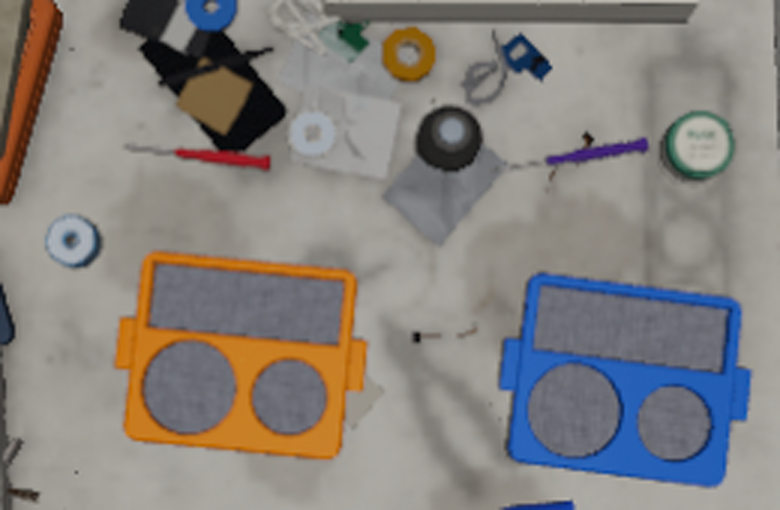

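The crop shows both trays clearly, each with its large well on the left. The tub is at (700,145), blower (450,138), white reel (312,133), and the driver handles are toward the right. The measured hole positions and sizes match the given dimensions.

```bash
cat > plan.py <<'E'
from h import *
import sys
# args: x,y,z,phi groups -> deltas in the current tool frame (phi = world angle of tool x, tool down)
s=robot.read_state(); R0=Ro.from_rotvec(s["orientation"]); p0=np.array(s["tool_pos"])
print("t",round(s["t"],2),"p",p0.round(4),"phi",round(float(np.arctan2(*R0.as_matrix()[[1,0],0])),3),"q",np.round(s["q"],2),"open",round(s["opening"],4))
for a in sys.argv[1:]:
    x,y,z,f=map(float,a.split(","))
    T=Ro.from_matrix(np.array([[np.cos(f),np.sin(f),0],[np.sin(f),-np.cos(f),0],[0,0,-1]]))
    print(a,np.r_[R0.inv().apply(np.array([x,y,z])-p0),(R0.inv()*T).as_rotvec()].round(4).tolist())
E
python3 plan.py .614,-.2325,.12,1.737 .614,-.2325,.015,1.737
python3 - <<'E'
from h import *
z=np.load("top0.npz"); im=z["im"]; P=cloud("top",z["d"])
for n,c,zz,lo,hi in(("reel",(304,209.3),.02,.016,.03),("tub",(433.3,213.3),.03,.02,.04),("blower",(350,208.5),.048,.02,.06),("bluereel",(224,245),.02,.016,.03)):
    w=onz("top",c,zz)
    g=(np.hypot(P[...,0]-w[0],P[...,1]-w[1])<.03)&(P[...,2]>lo)&(P[...,2]<hi); (cx,cy),r=cv2.minEnclosingCircle((P[g][:,:2]*1000).astype(np.float32)); print(n,w.round(4),P[g].mean(0).round(4),cx,cy,r)
    zs=np.load("scene0.npz")["d"]; Q=cloud("scene",zs); g=(np.hypot(Q[...,0]-w[0],Q[...,1]-w[1])<.03)&(Q[...,2]>lo)&(Q[...,2]<hi); print(Q[g].mean(0).round(4),np.percentile(Q[g],[3,97],0).round(3).tolist())
E
```

```text
t 0.9 p [ 0.1778 -0.573   0.2296] phi 0.301 q [-1.36  0.13  1.49 -0.    1.52 -0.09] open 0.0931
.614,-.2325,.12,1.737 [0.5175, -0.196, 0.1096, -0.0001, 0.0, -1.4362]
.614,-.2325,.015,1.737 [0.5175, -0.196, 0.2146, -0.0001, 0.0, -1.4362]
reel [ 0.6227 -0.0463  0.02  ] [ 0.6226 -0.0452  0.02  ] 626.5142822265625 -44.342315673828125 20.275951385498047
[ 0.6227 -0.0444  0.0187] [[0.609, -0.059, 0.017], [0.637, -0.03, 0.021]]
tub [ 0.6139 -0.2982  0.03  ] [ 0.6141 -0.2976  0.0288] 614.8079223632812 -298.526123046875 22.474079132080078
[ 0.6133 -0.2928  0.0265] [[0.595, -0.315, 0.021], [0.632, -0.275, 0.03]]
blower [ 0.619  -0.1346  0.048 ] [ 0.6165 -0.1338  0.036 ] 618.9916381835938 -134.68612670898438 21.55780792236328
[ 0.6154 -0.1258  0.033 ] [[0.6, -0.143, 0.021], [0.633, -0.114, 0.045]]
bluereel [0.5518 0.1092 0.02  ] [0.5529 0.1107 0.0201] 553.1253051757812 110.99072265625 16.509262084960938
[0.5528 0.1117 0.0193] [[0.538, 0.098, 0.017], [0.567, 0.125, 0.021]]
```

>>> move_arm:
  deltas: [0.5175,-0.196,0.1096,0,0,-1.4362,0.5,0.5175,-0.196,0.1096,0,0,-1.4362,0.5,0.5175,-0.196,0.1096,0,0,-1.4362,0.5,0.5175,-0.196,0.1096,0,0,-1.4362,0.5,0.5175,-0.196,0.1096,0,0,-1.4362,0.5,0.5175,-0.196,0.1096,0,0,-1.4362,0.5,0.5175,-0.196,0.1096,0,0,-1.4362,0.5,0.5175,-0.196,0.1096,0,0,-1.4362,0.5,0.5175,-0.196,0.1096,0,0,-1.4362,0.5,0.5175,-0.196,0.1096,0,0,-1.4362,0.5,0.5175,-0.196,0.1096,0,0,-1.4362,0.5,0.5175,-0.196,0.1096,0,0,-1.4362,0.5]
  squeeze: 20

```text
t: 2.4
tool_pos: [0.6134, -0.2339, 0.1207]
orientation: [2.031, 2.396, -0.0]
force: [-0.1, -0.5, -0.0]
opening: 0.0465
gripper_force: 0.0
```

```bash
python3 plan.py .614,-.2325,.03,1.737 .614,-.2325,.015,1.737
```

```text
t 2.4 p [ 0.6134 -0.2339  0.1207] phi 1.735 q [-0.44  0.35  1.43 -0.    1.36 -0.61] open 0.0465
.614,-.2325,.03,1.737 [0.0013, 0.0008, 0.0907, 0.0004, 0.0008, -0.0015]
.614,-.2325,.015,1.737 [0.0013, 0.0008, 0.1057, 0.0004, 0.0008, -0.0015]
```

>>> move_arm:
  deltas: [0.0013,0.0008,0.05,0,0,0,0.5,0.0013,0.0008,0.09,0,0,0,0.5,0.0013,0.0008,0.1,0,0,0,0.5,0.0013,0.0008,0.1057,0,0,0,0.5,0.0013,0.0008,0.1057,0,0,0,0.5,0.0013,0.0008,0.1057,0,0,0,0,0.0013,0.0008,0.1057,0,0,0,0,0.0013,0.0008,0.1057,0,0,0,0,0.0013,0.0008,0.1057,0,0,0,0,0.0013,0.0008,0.1057,0,0,0,0]

```text
t: 3.65
tool_pos: [0.6146, -0.2311, 0.0144]
orientation: [2.029, 2.398, 0.0]
force: [-0.6, 0.4, 0.6]
opening: 0.0098
gripper_force: 20.0
```

```bash
python3 plan.py .614,-.2325,.09,1.737 .5101,-.0208,.09,1.476 .5101,-.0208,.0325,1.476
```

```text
t 3.65 p [ 0.6146 -0.2311  0.0144] phi 1.737 q [-0.44  0.47  1.49  0.    1.18 -0.6 ] open 0.0098
.614,-.2325,.09,1.737 [-0.0013, -0.0009, -0.0756, 0.0001, 0.0, 0.0]
.5101,-.0208,.09,1.476 [0.2247, -0.0683, -0.0756, 0.0001, -0.0, 0.261]
.5101,-.0208,.0325,1.476 [0.2247, -0.0683, -0.0181, 0.0001, -0.0, 0.261]
```

>>> move_arm:
  deltas: [-0.001,-0.001,-0.04,0,0,0,0,-0.001,-0.001,-0.0756,0,0,0,0,0.075,-0.023,-0.0756,0,0,0.1,0,0.13,-0.041,-0.0756,0,0,0.2,0,0.18,-0.056,-0.0756,0,0,0.261,0,0.2247,-0.0683,-0.0756,0,0,0.261,0,0.2247,-0.0683,-0.0756,0,0,0.261,0,0.2247,-0.0683,-0.0756,0,0,0.261,0]

```text
t: 4.65
tool_pos: [0.5105, -0.021, 0.0903]
orientation: [2.323, 2.114, 0.0]
force: [-0.1, -0.3, 0.7]
opening: 0.0096
gripper_force: 20.0
```

```bash
python3 plan.py .5101,-.0208,.0325,1.476
```

```text
t 4.65 p [ 0.5105 -0.021   0.0903] phi 1.477 q [-0.14  0.    1.88 -0.    1.25 -0.05] open 0.0096
.5101,-.0208,.0325,1.476 [0.0002, -0.0004, 0.0578, 0.0009, 0.0004, 0.0008]
```

>>> move_arm:
  deltas: [0,0,0.03,0,0,0,0,0,0,0.05,0,0,0,0,0,0,0.0578,0,0,0,0,0,0,0.0578,0,0,0,0,0,0,0.0578,0,0,0,0,0,0,0.0578,0,0,0,0.25,0,0,0.0578,0,0,0,0.25,0,0,0.0578,0,0,0,0.25,0,0,0.03,0,0,0,0.25,0,0,0,0,0,0,0.3]

```text
t: 5.9
tool_pos: [0.5094, -0.0207, 0.0901]
orientation: [-2.323, -2.113, 0.001]
force: [0.7, 0.2, -0.2]
opening: 0.0268
gripper_force: 0.0
```

```bash
python3 plan.py .6105,.0137,.09,1.473 .6105,.0137,.015,1.473
```

```text
t 5.9 p [ 0.5094 -0.0207  0.0901] phi 1.476 q [-0.14  0.    1.88  0.    1.26 -0.05] open 0.0268
.6105,.0137,.09,1.473 [0.0438, 0.0974, -0.0, -0.0014, -0.0001, 0.0031]
.6105,.0137,.015,1.473 [0.0438, 0.0975, 0.075, -0.0014, -0.0001, 0.0031]
```

>>> move_arm:
  deltas: [0.022,0.049,0,0,0,0,0.5,0.0438,0.0974,0,0,0,0.003,0.5,0.0438,0.0974,0,0,0,0.003,0.5,0.0438,0.0974,0.04,0,0,0.003,0.5,0.0438,0.0974,0.065,0,0,0.003,0.5,0.0438,0.0974,0.075,0,0,0.003,0.5,0.0438,0.0974,0.075,0,0,0.003,0.5,0.0438,0.0974,0.075,0,0,0.003,0,0.0438,0.0974,0.075,0,0,0.003,0,0.0438,0.0974,0.075,0,0,0.003,0,0.0438,0.0974,0.075,0,0,0.003,0,0.0438,0.0974,0.075,0,0,0.003,0]

```text
t: 7.4
tool_pos: [0.6113, 0.0136, 0.0152]
orientation: [2.327, 2.11, 0.0]
force: [-0.6, 0.1, 1.5]
opening: 0.0096
gripper_force: 20.0
```

```bash
python3 plan.py .6105,.0137,.09,1.473 .4938,-.2692,.09,1.442 .4938,-.2692,.0325,1.442; python3 - <<'E'
from h import *
im,d=robot.read_camera("top"); cv2.imwrite("pics/c1.png",cv2.resize(im[165:335,200:460,::-1],None,fx=3,fy=3))
E
```

```text
t 7.4 p [0.6113 0.0136 0.0152] phi 1.473 q [-0.06  0.36  1.63 -0.    1.15  0.04] open 0.0096
.6105,.0137,.09,1.473 [0.0001, -0.0008, -0.0748, 0.0004, -0.0, 0.0001]
.4938,-.2692,.09,1.442 [-0.2929, -0.0894, -0.0748, 0.0004, -0.0, 0.0311]
.4938,-.2692,.0325,1.442 [-0.2929, -0.0894, -0.0173, 0.0004, -0.0, 0.0311]
```

View pics/c1.png

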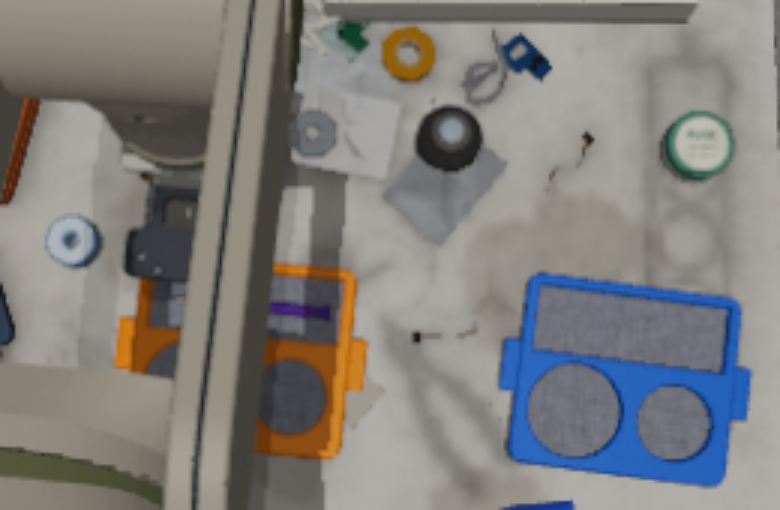

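The purple driver is visible lying in the orange tray's long pocket, around (300,312). The red driver is gripped, and the other things haven't moved.

>>> move_arm:
  deltas: [0,0,-0.04,0,0,0,0,0,0,-0.0748,0,0,0,0,-0.055,-0.017,-0.0748,0,0,0.01,0,-0.11,-0.034,-0.0748,0,0,0.03,0,-0.165,-0.051,-0.0748,0,0,0.031,0,-0.22,-0.067,-0.0748,0,0,0.031,0,-0.265,-0.081,-0.0748,0,0,0.031,0,-0.2929,-0.0894,-0.0748,0,0,0.031,0,-0.2929,-0.0894,-0.0748,0,0,0.031,0,-0.2929,-0.0894,-0.0748,0,0,0.031,0]

```text
t: 8.7
tool_pos: [0.4936, -0.2686, 0.0895]
orientation: [-2.36, -2.073, -0.0]
force: [-0.4, 0.6, -0.7]
opening: 0.0099
gripper_force: 20.0
```

```bash
python3 plan.py .4938,-.2692,.0325,1.442
```

```text
t 8.7 p [ 0.4936 -0.2686  0.0895] phi 1.442 q [-0.59  0.14  1.74  0.    1.26 -0.46] open 0.0099
.4938,-.2692,.0325,1.442 [-0.0006, 0.0002, 0.057, -0.0002, -0.0006, -0.0003]
```

>>> move_arm:
  deltas: [0,0,0.03,0,0,0,0,0,0,0.05,0,0,0,0,0,0,0.057,0,0,0,0,0,0,0.057,0,0,0,0,0,0,0.057,0,0,0,0,0,0,0.057,0,0,0,0.25,0,0,0.057,0,0,0,0.25,0,0,0.057,0,0,0,0.25,0,0,0.03,0,0,0,0.25,0,0,0,0,0,0,0.3]

```text
t: 9.95
tool_pos: [0.4929, -0.2689, 0.0898]
orientation: [-2.359, -2.073, 0.001]
force: [-0.4, 0.3, 0.4]
opening: 0.0268
gripper_force: 0.0
```

```bash
python3 plan.py .614,-.298,.09,-.1
```

```text
t 9.95 p [ 0.4929 -0.2689  0.0898] phi 1.442 q [-0.59  0.14  1.74 -0.    1.26 -0.46] open 0.0268
.614,-.298,.09,-.1 [-0.0133, 0.1238, -0.0004, -0.0018, 0.0006, 1.5419]
```

>>> move_arm:
  deltas: [0,0.03,0,0,0,1.5419,0.8,0,0.06,0,0,0,1.5419,0.8,-0.005,0.09,0,0,0,1.5419,0.8,-0.0133,0.1238,0,0,0,1.5419,0.8,-0.0133,0.1238,0,0,0,1.5419,0.8,-0.0133,0.1238,0,0,0,1.5419,0.8,-0.0133,0.1238,0,0,0,1.5419,0.8,-0.0133,0.1238,0,0,0,1.5419,0.8,-0.0133,0.1238,0,0,0,1.5419,0.8,-0.0133,0.1238,0,0,0,1.5419,0.8,-0.0133,0.1238,0,0,0,1.5419,0.8]

```text
t: 11.32
tool_pos: [0.6146, -0.2983, 0.0897]
orientation: [-3.138, 0.155, 0.0]
force: [-0.0, 0.4, 0.1]
opening: 0.0746
gripper_force: 0.0
```

```bash
python3 plan.py .614,-.298,.023,-.1
```

```text
t 11.32 p [ 0.6146 -0.2983  0.0897] phi -0.099 q [-0.53  0.45  1.37  0.    1.32  1.14] open 0.0746
.614,-.298,.023,-.1 [-0.0006, -0.0002, 0.0667, -0.0001, 0.0001, 0.0012]
```

>>> move_arm:
  deltas: [0,0,0.035,0,0,0,0.8,0,0,0.06,0,0,0,0.8,-0.0006,0,0.0667,0,0,0,0.8,-0.0006,0,0.0667,0,0,0,0.8,-0.0006,0,0.0667,0,0,0,0,-0.0006,0,0.0667,0,0,0,0,-0.0006,0,0.0667,0,0,0,0,-0.0006,0,0.0667,0,0,0,0,-0.0006,0,0.0667,0,0,0,0]
  squeeze: 20

```text
t: 12.45
tool_pos: [0.6144, -0.2984, 0.0236]
orientation: [3.137, -0.157, 0.001]
force: [-0.6, 0.1, 3.4]
opening: 0.0443
gripper_force: 20.0
```

```bash
python3 plan.py .614,-.298,.08,-.1 .4436,-.2148,.08,-.1 .4436,-.2148,.033,-.1
```

```text
t 12.45 p [ 0.6144 -0.2984  0.0236] phi -0.1 q [-0.53  0.52  1.41  0.    1.22  1.14] open 0.0443
.614,-.298,.08,-.1 [-0.0004, -0.0003, -0.0564, 0.0003, -0.0007, 0.0002]
.4436,-.2148,.08,-.1 [-0.1782, -0.0661, -0.0565, 0.0003, -0.0007, 0.0002]
.4436,-.2148,.033,-.1 [-0.1782, -0.0662, -0.0095, 0.0003, -0.0007, 0.0002]
```

>>> move_arm:
  deltas: [0,0,-0.03,0,0,0,0,0,0,-0.0565,0,0,0,0,-0.04,-0.015,-0.0565,0,0,0,0,-0.085,-0.0315,-0.0565,0,0,0,0,-0.13,-0.048,-0.0565,0,0,0,0,-0.16,-0.06,-0.0565,0,0,0,0,-0.1782,-0.0661,-0.0565,0,0,0,0,-0.1782,-0.0661,-0.0565,0,0,0,0,-0.1782,-0.0661,-0.0565,0,0,0,0]

```text
t: 13.58
tool_pos: [0.444, -0.2151, 0.0798]
orientation: [3.137, -0.157, 0.001]
force: [-0.3, -0.7, -0.1]
opening: 0.0442
gripper_force: 20.0
```

```bash
python3 plan.py .4436,-.2148,.0335,-.1 .4436,-.2148,.1,-.1
```

```text
t 13.57 p [ 0.444  -0.2151  0.0798] phi -0.1 q [-0.56 -0.03  1.94  0.    1.23  1.12] open 0.0442
.4436,-.2148,.0335,-.1 [-0.0005, -0.0003, 0.0463, 0.0004, -0.0009, 0.0]
.4436,-.2148,.1,-.1 [-0.0004, -0.0002, -0.0202, 0.0004, -0.0009, 0.0]
```

>>> move_arm:
  deltas: [0,0,0.02,0,0,0,0,0,0,0.038,0,0,0,0,0,0,0.0463,0,0,0,0,0,0,0.0463,0,0,0,0,0,0,0.0463,0,0,0,0,0,0,0.0463,0,0,0,0.6,0,0,0.0463,0,0,0,0.6,0,0,0.0463,0,0,0,0.6,0,0,0.02,0,0,0,0.6,0,0,-0.0202,0,0,0,0.6,0,0,-0.0202,0,0,0,0.8]

```text
t: 14.95
tool_pos: [0.4458, -0.2162, 0.1036]
orientation: [3.134, -0.157, 0.01]
force: [0.2, -1.1, -0.5]
opening: 0.0614
gripper_force: 0.0
```

```bash
python3 plan.py .6175,-.1343,.1,0 .6175,-.1343,.025,0
```

```text
t 14.95 p [ 0.4458 -0.2162  0.1036] phi -0.1 q [-0.56 -0.06  1.92  0.    1.28  1.12] open 0.0614
.6175,-.1343,.1,0 [0.1627, -0.0986, 0.0043, 0.0033, -0.0061, -0.0999]
.6175,-.1343,.025,0 [0.1622, -0.0988, 0.0793, 0.0033, -0.0061, -0.0999]
```

>>> move_arm:
  deltas: [0.05,-0.03,0,0,0,-0.0999,0.8,0.1,-0.06,0,0,0,-0.0999,0.8,0.14,-0.085,0.004,0,0,-0.0999,0.8,0.1627,-0.0986,0.004,0,0,-0.0999,0.8,0.1627,-0.0986,0.004,0,0,-0.0999,0.8,0.1627,-0.0986,0.004,0,0,-0.0999,0.8,0.1627,-0.0986,0.004,0,0,-0.0999,0.8]

```text
t: 15.82
tool_pos: [0.6141, -0.1334, 0.0955]
orientation: [-3.142, 0.002, 0.001]
force: [-0.3, -0.7, -0.4]
opening: 0.0741
gripper_force: 0.0
```

```bash
python3 plan.py .6175,-.1343,.026,0;  python3 - <<'E'
from h import *
im,d=robot.read_camera("top"); cv2.imwrite("pics/c2.png",cv2.resize(im[165:335,200:460,::-1],None,fx=3,fy=3))
E
```

```text
t 15.82 p [ 0.6141 -0.1334  0.0955] phi -0.001 q [-0.3   0.3   1.54 -0.    1.3   1.28] open 0.0741
.6175,-.1343,.026,0 [0.0035, 0.0009, 0.0695, -0.0, 0.0007, -0.001]
```

View pics/c2.png

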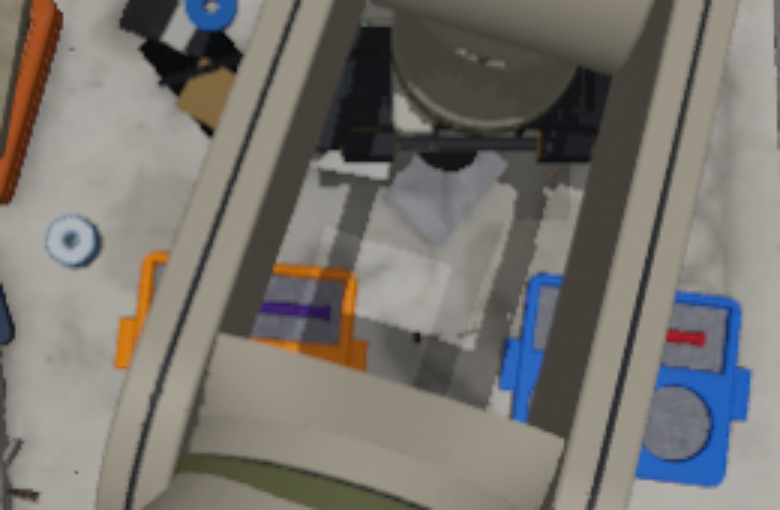

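The red driver is in the blue tray's long pocket at (690,338) and the purple one is still in place. The arm hides the tub, so I'll go on with the blower.

>>> move_arm:
  deltas: [0.003,0.001,0.02,0,0,0,0.8,0.0035,0.001,0.05,0,0,0,0.8,0.0035,0.001,0.0695,0,0,0,0.8,0.0035,0.001,0.0695,0,0,0,0.8,0.0035,0.001,0.0695,0,0,0,0,0.0035,0.001,0.0695,0,0,0,0,0.0035,0.001,0.0695,0,0,0,0,0.0035,0.001,0.0695,0,0,0,0,0.0035,0.001,0.0695,0,0,0,0]

```text
t: 17.0
tool_pos: [0.6191, -0.134, 0.0271]
orientation: [3.141, 0.0, 0.002]
force: [-0.6, -0.3, 4.9]
opening: 0.0429
gripper_force: 20.0
```

```bash
python3 plan.py .4578,.0323,.1,0
```

```text
t 17.0 p [ 0.6191 -0.134   0.0271] phi 0.0 q [-0.29  0.39  1.56  0.    1.18  1.28] open 0.0429
.4578,.0323,.1,0 [-0.1612, -0.1662, -0.0732, 0.0004, -0.0012, 0.0]
```

>>> move_arm:
  deltas: [0,0,-0.035,0,0,0,0,0,0,-0.07,0,0,0,0,-0.03,-0.031,-0.073,0,0,0,0,-0.065,-0.067,-0.073,0,0,0,0,-0.1,-0.103,-0.073,0,0,0,0,-0.135,-0.139,-0.073,0,0,0,0,-0.1612,-0.1662,-0.073,0,0,0,0,-0.1612,-0.1662,-0.073,0,0,0,0,-0.1612,-0.1662,-0.073,0,0,0,0]

```text
t: 18.12
tool_pos: [0.4579, 0.0321, 0.0995]
orientation: [3.141, 0.001, 0.001]
force: [0.1, -0.9, -0.8]
opening: 0.0428
gripper_force: 20.0
```

```bash
python3 plan.py .459,.0323,.0375,0
```

```text
t 18.12 p [0.4579 0.0321 0.0995] phi 0.0 q [-0.04 -0.16  2.02 -0.    1.28  1.53] open 0.0428
.459,.0323,.0375,0 [0.0011, -0.0002, 0.062, 0.0003, -0.0009, 0.0004]
```

>>> move_arm:
  deltas: [0.001,0,0.03,0,0,0,0,0.001,0,0.053,0,0,0,0,0.001,0,0.062,0,0,0,0,0.001,0,0.062,0,0,0,0,0.001,0,0.062,0,0,0,0,0.001,0,0.062,0,0,0,0.6,0.001,0,0.062,0,0,0,0.6,0.001,0,0.062,0,0,0,0.6,0.001,0,0.03,0,0,0,0.6,0.001,0,0,0,0,0,0.6,0.001,0,0,0,0,0,0.6]

```text
t: 19.5
tool_pos: [0.4605, 0.0324, 0.102]
orientation: [3.141, 0.0, 0.008]
force: [0.2, 0.3, -0.2]
opening: 0.0556
gripper_force: 0.0
```

```bash
python3 plan.py .6227,-.0458,.09,0; python3 - <<'E'
from h import *
im,d=robot.read_camera("top"); cv2.imwrite("pics/c3.png",cv2.resize(im[165:335,200:460,::-1],None,fx=3,fy=3))
print([robot.recognise("top","white_reel_mid")[:2]])
E
```

```text
t 19.5 p [0.4605 0.0324 0.102 ] phi 0.0 q [-0.04 -0.16  2.01  0.    1.28  1.53] open 0.0556
.6227,-.0458,.09,0 [0.1621, 0.0782, 0.0129, 0.0002, -0.0054, 0.0002]
[[{'uv': [301.6, 208.6], 'confidence': 0.67}]]
```

View pics/c3.png

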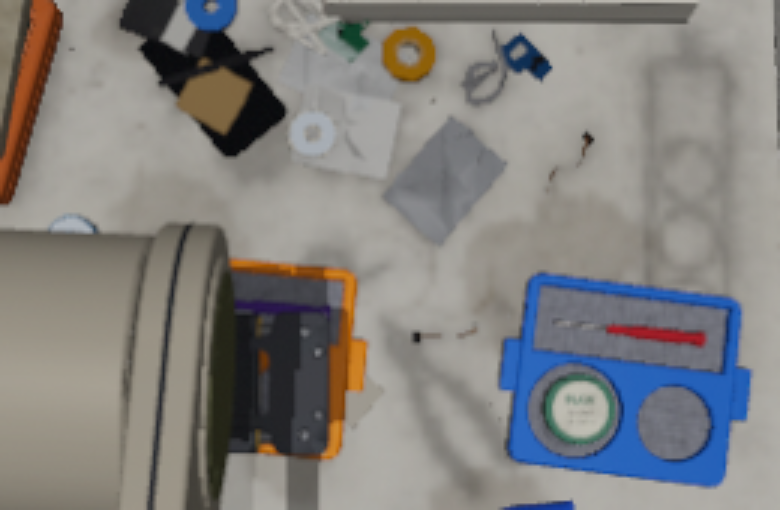

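The tub sits in the large well at (580,408) and the red driver in its pocket. The white reel hasn't moved, at (312,133). I'll place it gripped along the tray's x axis to keep the fingers clear of the tub.

>>> move_arm:
  deltas: [0.05,0.024,0,0,0,0,0.6,0.1,0.048,0,0,0,0,0.6,0.14,0.068,0.005,0,0,0,0.6,0.1621,0.0782,0.0129,0,0,0,0.6,0.1621,0.0782,0.0129,0,0,0,0.6,0.1621,0.0782,0.0129,0,0,0,0.6,0.1621,0.0782,0.0129,0,0,0,0.6]

```text
t: 20.48
tool_pos: [0.6196, -0.0452, 0.0863]
orientation: [-3.141, -0.001, 0.001]
force: [-0.3, -0.4, -0.4]
opening: 0.056
gripper_force: 0.0
```

```bash
python3 plan.py .6227,-.0458,.022,0
```

```text
t 20.48 p [ 0.6196 -0.0452  0.0863] phi 0.001 q [-0.16  0.29  1.57  0.    1.28  1.41] open 0.056
.6227,-.0458,.022,0 [0.0031, 0.0006, 0.0643, -0.0001, 0.0005, 0.0006]
```

>>> move_arm:
  deltas: [0.003,0.001,0.03,0,0,0,0.6,0.003,0.001,0.055,0,0,0,0.6,0.003,0.001,0.0643,0,0,0,0.6,0.003,0.001,0.0643,0,0,0,0.6,0.003,0.001,0.0643,0,0,0,0,0.003,0.001,0.0643,0,0,0,0,0.003,0.001,0.0643,0,0,0,0,0.003,0.001,0.0643,0,0,0,0,0.003,0.001,0.0643,0,0,0,0]

```text
t: 21.6
tool_pos: [0.6241, -0.0469, 0.0229]
orientation: [3.141, -0.0, 0.002]
force: [-1.6, 0.6, 4.0]
opening: 0.0317
gripper_force: 20.0
```

```bash
python3 plan.py .4354,-.2788,.09,1.442
```

```text
t 21.6 p [ 0.6241 -0.0469  0.0229] phi -0.0 q [-0.16  0.38  1.59  0.    1.17  1.41] open 0.0317
.4354,-.2788,.09,1.442 [-0.1886, 0.2319, -0.0673, 0.0011, -0.0009, -1.442]
```

>>> move_arm:
  deltas: [0,0,-0.035,0,0,0,0,0,0,-0.0673,0,0,0,0,-0.03,0.037,-0.0673,0,0,-0.18,0,-0.06,0.074,-0.0673,0,0,-0.36,0,-0.09,0.111,-0.0673,0,0,-0.54,0,-0.12,0.148,-0.0673,0,0,-0.72,0,-0.15,0.185,-0.0673,0,0,-0.9,0,-0.175,0.215,-0.0673,0,0,-1.08,0,-0.1886,0.2319,-0.0673,0,0,-1.26,0,-0.1886,0.2319,-0.0673,0,0,-1.442,0,-0.1886,0.2319,-0.0673,0,0,-1.442,0,-0.1886,0.2319,-0.0673,0,0,-1.442,0]

```text
t: 23.1
tool_pos: [0.4349, -0.2784, 0.0892]
orientation: [-2.364, -2.069, 0.0]
force: [-0.2, 0.5, 0.3]
opening: 0.0317
gripper_force: 20.0
```

```bash
python3 plan.py .4354,-.2795,.033,1.442
```

```text
t 23.1 p [ 0.4349 -0.2784  0.0892] phi 1.438 q [-0.67  0.02  1.87  0.    1.25 -0.54] open 0.0317
.4354,-.2795,.033,1.442 [-0.001, 0.0007, 0.0562, -0.0003, -0.0002, -0.0038]
```

>>> move_arm:
  deltas: [-0.001,0.0005,0.03,0,0,0,0,-0.001,0.0005,0.048,0,0,0,0,-0.001,0.0005,0.0562,0,0,0,0,-0.001,0.0005,0.0562,0,0,0,0,-0.001,0.0005,0.0562,0,0,0,0,-0.001,0.0005,0.0562,0,0,0,0.5,-0.001,0.0005,0.0562,0,0,0,0.5,-0.001,0.0005,0.0562,0,0,0,0.5,-0.001,0.0005,0.03,0,0,0,0.5,-0.001,0.0005,-0.02,0,0,0,0.5,-0.001,0.0005,-0.07,0,0,0,0.5]

```text
t: 24.48
tool_pos: [0.4348, -0.2795, 0.1604]
orientation: [-2.359, -2.073, 0.0]
force: [0.3, -0.4, 0.1]
opening: 0.0464
gripper_force: 0.0
```

```bash
python3 plan.py .3,-.5,.2,1.0
```

```text
t 24.48 p [ 0.4348 -0.2795  0.1604] phi 1.442 q [-0.67 -0.05  1.8   0.    1.39 -0.54] open 0.0464
.3,-.5,.2,1.0 [-0.236, -0.1054, -0.0396, -0.0008, -0.0003, 0.4419]
```

>>> move_arm:
  deltas: [-0.06,-0.026,-0.04,0,0,0.1,0.5,-0.12,-0.053,-0.04,0,0,0.25,0.5,-0.18,-0.08,-0.04,0,0,0.44,0.5,-0.236,-0.105,-0.04,0,0,0.44,0.5,-0.236,-0.105,-0.04,0,0,0.44,0.5,-0.236,-0.105,-0.04,0,0,0.44,0.5]

```text
t: 25.22
tool_pos: [0.3002, -0.5006, 0.199]
orientation: [-2.756, -1.506, -0.001]
force: [0.1, 0.7, -0.4]
opening: 0.0463
gripper_force: 0.0
```

```bash
python3 - <<'E'
from h import *
im,d=robot.read_camera("top"); cv2.imwrite("pics/c4.png",cv2.resize(im[165:335,200:460,::-1],None,fx=3,fy=3))
P=cloud("top",d)
for n,w,lo in(("tub",(.4436,-.2148),.028),("reel",(.4354,-.2788),.024),("blower",(.4579,.0325),.03),("bluereel",(.553,.111),.016)):
    g=(np.hypot(P[...,0]-w[0],P[...,1]-w[1])<.032)&(P[...,2]>lo); print(n,g.sum(),P[g].mean(0).round(4),(P[g].mean(0)[:2]-w).round(4),np.percentile(P[g][:,2],[50,95]).round(4))
E
```

```text
tub 450 [ 0.4451 -0.2145  0.0384] [0.0015 0.0003] [0.0385 0.0411]
reel 225 [ 0.4346 -0.2793  0.029 ] [-0.0008 -0.0005] [0.0292 0.0312]
blower 386 [0.461  0.0303 0.0451] [ 0.0031 -0.0022] [0.0442 0.0559]
bluereel 198 [0.5529 0.1107 0.0202] [-0.0001 -0.0003] [0.0202 0.0225]
```

View pics/c4.png

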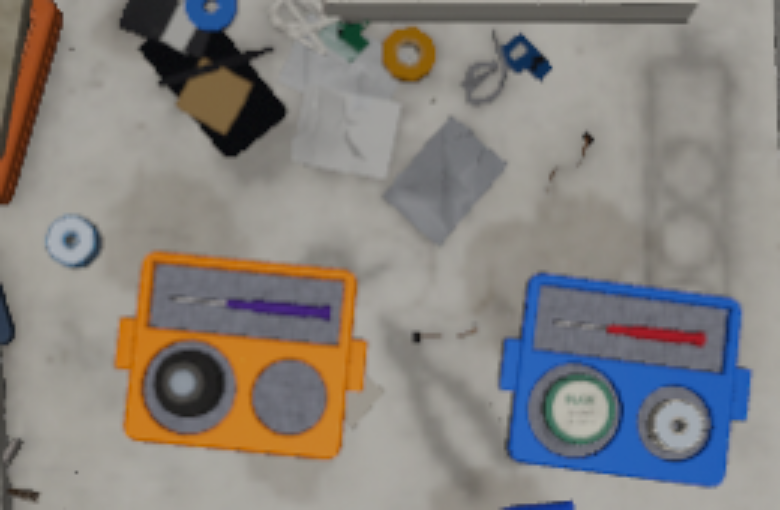

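Everything is in its pocket: purple driver (249,305), blower (188,383), red driver (630,331), tub (580,408) and reel (678,425). The measured heights match seated ones, and the blue reel at (72,240) hasn't moved.

```bash
python3 -c "
from plant import robot
print(robot.close_job())"
```

```text
the job is handed in; nothing more can be done
None
```

Both kits are made up and the job is handed in at about 25 s: my last check before hand-in showed all five items seated in their pockets and the blue reel unmoved, but hand-in returned no verdict.

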